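# Lock the griddle's drip tray with its pin

## Task

Push the griddle's drip tray fully home, then take the locking pin from the spoon rest and stand it through the square window of the griddle's ledge, feeling gently about for the tray's blind hole, which is hidden under the window and not centred in it, until the pin drops in and stands fully down. Never force the pin: press it only gently on the tray and the griddle. Leave it there upright and let go, and leave the tortilla press, the whisk and the lidded bowl where they are.

Things in the scene. Friction and masses are not known exactly. Their poses are not given: they have to be found in the camera images.
- griddle: low steel table griddle, 280 (x) by 320 (y) mm, cooking plate 68 mm high, rims to 74 mm; fixed. Origin: centre of the underside at table height; x points from the ledge and tray side to the back, y left, z up. In front of the plate (x -140 to -50 mm) lies a flat ledge, top 60 mm high, 8 mm thick, its window centred at x -90, y +60 mm
- window (a point): centre of the 29 mm square window through the ledge, in the plane of the ledge's top. Tray home: the flat top of the tray's socket block lies 15 mm below (45 mm above the table) and fills the window but for one round blind hole, 14 mm wide, 20 mm deep (bottom 25 mm above the table). The hole's centre is off this point by an unknown 0 to 5 mm along griddle x and 0 to 5 mm along y, either way
- tray (a joint): how far the drip tray is out, m: 0 is fully home against its stop, positive is pulled out towards the griddle's -x. It slides only along griddle x, with about 10 N of friction, stays where it is left (a pin pressed hard and dragged can draw it out again), and starts 18 to 34 mm out
- tray_front (a point): middle of the outer face of the tray's upright front panel (270 mm wide, 40 mm high, from 10 to 50 mm above the table), 30 mm above the table; the face looks to the griddle's -x. With the tray home it lies at griddle x -152 mm
- pin: locking pin standing upright: steel shank 12 mm in diameter and 55 mm long with a 1.5 mm chamfer at the foot, and above it a round dark wooden head 24 mm in diameter and 35 mm high, 90 mm in all, about 70 g. Origin: centre of its foot; z runs up its axis. It starts standing in the tube of the spoon rest
- pin_tip (a point): centre of the pin's foot
- pin_head (a point): middle of the pin's wooden head, on its axis, 72.5 mm above the foot: where to grip
- rest: stainless spoon rest, does not move. Origin: under its upright tube (14 mm bore, 21 mm outside, 34 mm high, its floor 4 mm above the table) in which the pin starts; a shallow round dish 96 mm wide and 14 mm high lies with its centre 82 mm along its x axis
- bowl: bystander: white porcelain bowl with its glass lid on, 142 mm wide, 103 mm high, origin at the centre of its underside
- press: bystander: wooden tortilla press, about 270 by 200 mm, 75 mm high, its lever pointing to the far side; origin under it, near the edge towards the robot
- whisk: bystander: flat grey silicone-tipped whisk lying on the worktop, about 270 mm long and 18 mm high, origin under the middle of its handle
There are look-alikes about, which are no part of the job. There is more than one size of the pin; the job needs the smaller.

How it is judged:
On the way, in this order (a step that is already met when the one before it is completed fails the run):
1. the drip tray is pushed home while the pin is not yet in the window (value of joint tray below 0.004 m and horizontal distance between pin_tip and window above 0.03 m), for 0.2 s.
2. the pin has dropped into the tray's blind hole through the window (z of pin_tip in the frame of griddle below 0.031 m and horizontal distance between pin_tip and window below 0.013 m and angle between pin's own z axis and vertical below 0.17 rad), for 0.2 s.
At the end, for the whole second after the job is handed in: The tray is home (within 5 mm of its stop) and the pin stands at rest in the tray's blind hole through the window: foot within 4 mm of the hole's bottom (less than 29 mm above the table), within 13 mm of the window's centre, within about 10 degrees of upright, and let go (value of joint tray below 0.005 m and z of pin_tip in the frame of griddle below 0.029 m and horizontal distance between pin_tip and window below 0.013 m and angle between pin's own z axis and vertical below 0.17 rad and linear speed of pin below 0.02 m/s); the robot touches nothing.
It fails at once if the pin is forced: more than 30 N between the pin and the griddle or its tray (contact force between pin and griddle above 30 N).
It fails at once if the bowl is moved more than 15 mm (distance of bowl from where it was at the start of the episode above 0.015 m).
It fails at once if the tortilla press is moved more than 15 mm (distance of press from where it was at the start of the episode above 0.015 m).
It fails at once if the whisk is moved more than 15 mm (distance of whisk from where it was at the start of the episode above 0.015 m).
It also fails if it takes over 72 s, if anything falls off the work surface, if the arm or the gripper's body presses on something with over 40 N, if the wrist force passes 120 N, or if a joint passes its speed limit or range.

## Robot

A 6-joint arm with a two-finger parallel gripper is mounted at the origin on the work surface. World frame = base frame: x ahead of the robot, y to its left, z up, the work surface at z = 0. Lengths are in m, angles in rad, forces in N, time in s.
With the tool pointing down it reaches from about 0.3 to 0.775 m from the base axis. Payload 14.6 kg.
Tool frame: the origin (TCP) lies on the centre line of the jaws, within the pads' length; the fingertips stand 11 mm ahead of it and the grasp point (between the pads) lies 8 mm behind it; z points along the fingers, y is the line along which they close (so a half turn about z gives the same grasp; the last joint's range is limited). The gripper opens to 94 mm and grips with 3 to 60 N. Pads are 16 mm wide; open, the fingers measure 119 mm over their backs; the gripper's body (75 mm by 177 mm) begins 78 mm behind the grasp point.
Start: joints at [-1.308, 0.3, 1.521, -0, 1.321, -0.067], TCP at [0.178, -0.52, 0.216] pointing down, gripper open.
Joint ranges: [-3.03, 3.03], [-0.79, 2.21], [0.23, 2.52], [-1.04, 4.18], [0, 3.07], [-2.55, 2.55]. Speed limits (rad/s): [2.22, 2.22, 2.57, 3.14, 3.14, 3.14].

## Interface

Orientations are given as a unit quaternion [w, x, y, z].
In Python, from station import bot gives the robot as it stands.
- The arm moves only by the shell command python3 -m crank 'ROWS'. ROWS is JSON, a list that holds one entry, the list of rows, each a list of 7 numbers: the gripper's target within -1 to 1 (fully open at 1, half-way at 0, shut at -1), then the shift along the tool's x, y, z scaled (see below), then the turn, a rotation vector about the tool's x, y, z scaled (see below). A call has 1 to 20 rows; each row shifts and turns the commanded pose from where the row before left it, along the tool's axes as they then stand; what a row does not reach is not made up. The controller multiplies each number of a shift by 400 mm and each number of a turn by 90 degrees. A row lasts 1/12 s, in which the tool goes at most 41.7 mm and 7.16 degrees, less where a joint would pass 70% of its speed; a pose out of reach is approached as far as the arm can. A call with a number of a shift or a turn outside -1 to 1 is refused whole. A call with a gripper value outside its range is refused whole. The fingers move at their own pace and stop on an object; the grip force is fixed at half the most. Time passes only in rows, so rows that do not move let the fingers close. It gives the time, the measured TCP pose, the force, the opening and the grip force at its end, in the units of the state.
- bot.get_state(): the state, without advancing time (a new reading comes with each control period).
- bot.read_camera(name): name is "side" or "top" or "wrist"; returns a dict with "color" (480x640x3 uint8, red, green, blue), "depth" (480x640 float32, m along the optical axis (not along the pixel's ray), 0 where there is no reading), "camera_matrix" (3x3 intrinsics, pixels), "cam_to_world" (4x4, takes a point from camera to world coordinates); the wrist camera has in their place "mount" (4x4, takes a point from camera to tool coordinates, whose origin is the TCP and whose axes are the flange's). Camera axes: x right, y down, z forward; pixel columns grow to the right and rows downward; lengths in m; the calibration is good to about 2 mm. A picture is of the moment at which its call begins: read the wrist's pose just before it.
- bot.finish_job(): hands the job in; it is judged then, once.
Trained networks look in the newest picture that a camera, given by its name, has taken for a name from the list of things; names that differ only in an ending like _2 or _b are one class to them, and where a whole thing is asked for, a point or a joint stands for the part that bears it (a point fixed in the world has none). Each returns a list of dicts, best first, with "score" (0 to 1); they miss things now and then, are a little off and sometimes report something else, mostly with a low value. They report only what shows in the picture. A call takes as long as a camera call. They do not tell look-alikes from the thing itself.
- bot.find_in(camera, target): "extent" ([centre column, centre row, width, height] in pixels, round what is visible of it).
- bot.silhouettes(camera, target): "region" (480x640 bool, what is visible of it) and "extent" ([centre column, centre row, width, height] in pixels, round what is visible of it).
The state is a dict: "time": time; "joint_positions": joint angles; "dq": joint speeds; "joint_efforts": joint torques, N m; "eef_pos": TCP position; "orientation": TCP orientation; "ft_force": force on the tool from outside, world axes, zero at the start; "wrist_torque": the same for the moment, N m; "width": opening from 0.0 (shut) to 1.0 (fully open); "gripper_force": force on a finger pad.
Only numpy, scipy, OpenCV 4.12 (cv2) and the standard library are available. Lean on these libraries where they do the work, as an engineer would, in place of code of your own. Each camera call takes 0.05 s, during which the arm holds its last target. There are 200 camera calls.

## Working session

There is one attempt and no reset: what is moved stays moved. The work goes in short steps, Python scripts to look and compute and a shell command to move; the robot and the scene stay as the last step left them, time stands still between calls to the robot, and variables do not carry over. Pictures are saved under pics/ and viewed, at most 10 in all, crops included, and the job is handed in when it is done.

```bash
mkdir -p pics; ls; cat > h.py <<'E'
import numpy as np, cv2
from station import bot
def cam(n):
    s=bot.get_state(); c=bot.read_camera(n)
    if n=="wrist":
        from scipy.spatial.transform import Rotation as R
        q=s["orientation"]; T=np.eye(4); T[:3,:3]=R.from_quat([q[1],q[2],q[3],q[0]]).as_matrix(); T[:3,3]=s["eef_pos"]
        c["cam_to_world"]=T@c["mount"]
    return c
def pts(c):
    K=c["camera_matrix"];d=c["depth"];v,u=np.mgrid[:480,:640]
    P=np.stack([(u-K[0,2])/K[0,0]*d,(v-K[1,2])/K[1,1]*d,d,np.ones_like(d)],-1)
    W=(P@c["cam_to_world"].T)[...,:3]; W[d==0]=np.nan; return W
def save(c,n): cv2.imwrite("pics/"+n,c["color"][...,::-1])
E
python3 - <<'E'
from h import *
print(bot.get_state())
for n in("top","side"):
    c=cam(n);save(c,n+"0.png");W=pts(c)
    np.savez(n+"0.npz",W=W,**{k:v for k,v in c.items()})
    for t in("griddle","tray","pin","rest","bowl","press","whisk","pin_head"):
        for r in bot.silhouettes(n,t)[:4]:
            p=W[r["region"]]
            print(n,t,round(r["score"],2),np.round(r["extent"]),np.round(np.nanmedian(p,0),3),np.round(np.nanmin(p,0),3),np.round(np.nanmax(p,0),3))
E
```

```text
pics
{'time': 0.0, 'joint_positions': array([-1.30755806e+00,  3.00401099e-01,  1.52159116e+00, -4.63444478e-06,
        1.32068501e+00, -6.66127302e-02]), 'dq': array([-0.00091391, -0.00015259, -0.00047039,  0.00123809,  0.00091153,
       -0.00013753]), 'joint_efforts': array([ 7.35104804e-04, -5.31811559e+01, -3.52730942e+01,  7.08737341e-02,
        2.43776949e-02, -7.97226971e-05]), 'eef_pos': array([ 0.17807033, -0.52011113,  0.21592045]), 'orientation': array([-5.39466823e-04,  9.86430350e-01,  1.64179385e-01, -5.54637161e-05]), 'ft_force': array([-0.22439362,  0.41022768,  0.30815895]), 'wrist_torque': array([ 0.02035915, -0.04949409, -0.06237093]), 'gripper_force': 0.0, 'width': 1.003108818636662}
top griddle 0.56 [321. 216. 153. 146.] [ 0.605 -0.009  0.066] [ 0.45  -0.182 -0.004] [0.795 0.162 0.081]
top tray 0.87 [321. 265. 128.  50.] [0.473 0.001 0.015] [ 0.45  -0.145 -0.003] [0.549 0.118 0.064]
top pin 0.58 [484. 300.  22.  14.] [ 0.425 -0.345  0.093] [ 0.415 -0.36   0.034] [ 0.437 -0.337  0.099]
top pin 0.56 [484. 334.  26.  18.] [ 0.357 -0.339  0.117] [ 0.342 -0.359  0.
[... 1526 characters left out ...]
47  -0.021  0.015] [ 0.453 -0.148  0.   ] [0.547 0.164 0.059]
side press 0.73 [402. 168. 102.  58.] [0.737 0.323 0.045] [ 0.625  0.251 -0.002] [0.897 0.553 0.079]
side press 0.31 [365. 255. 170. 114.] [ 0.616 -0.073  0.064] [ 0.452 -0.173 -0.004] [0.802 0.261 0.077]
side whisk 0.97 [458. 367. 158.  37.] [ 0.793 -0.311  0.009] [ 0.628 -0.335 -0.003] [ 0.897 -0.258  0.021]
side pin_head 0.86 [253. 365.  17.  32.] [ 0.429 -0.354  0.082] [ 0.414 -0.362 -0.002] [ 0.439 -0.305  0.096]
side pin_head 0.72 [207. 361.  29.  62.] [ 0.361 -0.351  0.095] [ 0.334 -0.36  -0.003] [ 0.375 -0.244  0.121]
side pin_head 0.19 [303. 256.  49.  93.] [ 0.47  -0.027  0.015] [ 0.453 -0.173  0.009] [0.55  0.118 0.053]
```

```bash
python3 - <<'E'
import cv2
a=cv2.imread("pics/top0.png");cv2.imwrite("pics/top0c.png",cv2.resize(a[130:370,220:540],(800,600)))
E
```

```text
(no output)
```

View pics/top0c.png

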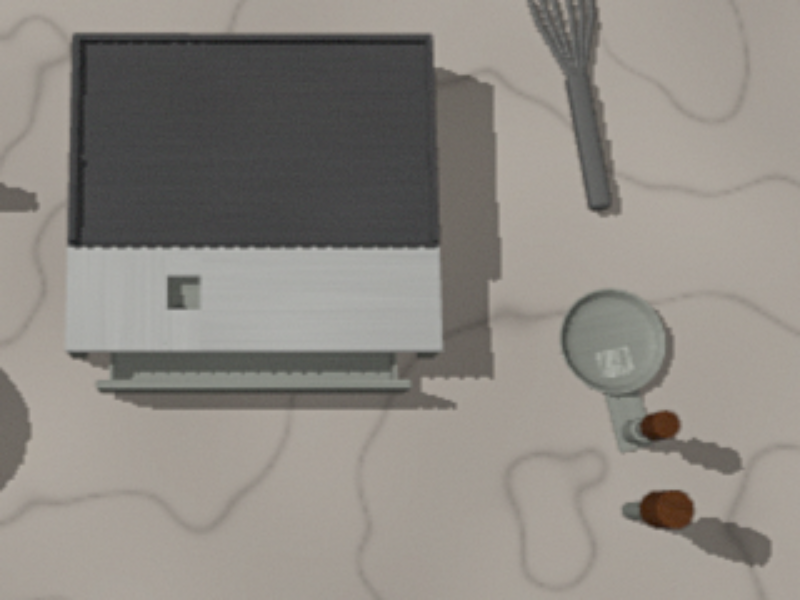

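View pics/side0.png

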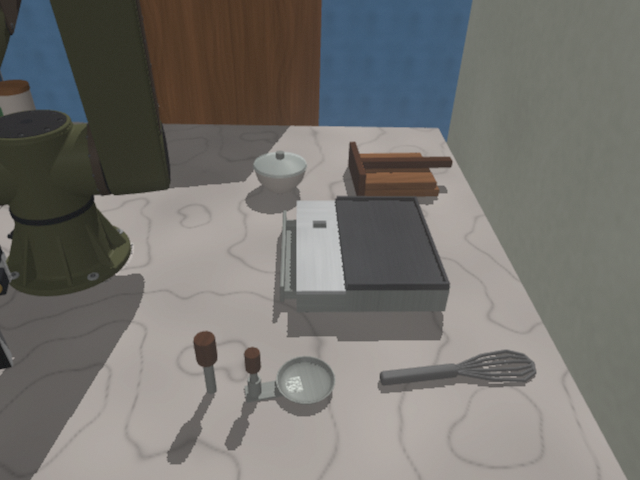

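The top view shows the griddle, with its window at about crop (184,292) and the tray out at the front. The small pin stands in the rest tube at crop (660,425), and the big look-alike is free-standing at (667,509). Next I'll fit the griddle pose.

```bash
cat > fit.py <<'E'
from h import *
def fit(n,c,W,prior=None):
    m=(abs(W[...,2]-0.060)<0.0035)&(W[...,0]>.48)&(W[...,0]<.63)&(abs(W[...,1])<.21)
    m=cv2.morphologyEx(m.astype(np.uint8),cv2.MORPH_OPEN,np.ones((3,3)))
    k,l,s,_=cv2.connectedComponentsWithStats(m);i=1+np.argmax(s[1:,4]);m=l==i
    xy=W[m][:,:2].astype(np.float32)
    print(n,"z",np.median(W[m][:,2]),"rect",cv2.minAreaRect(xy*1000))
    hs,h=cv2.findContours(m.astype(np.uint8),cv2.RETR_CCOMP,cv2.CHAIN_APPROX_NONE)
    K=c["camera_matrix"];T=c["cam_to_world"]
    for q,hh in zip(hs,h[0]):
        if hh[3]>=0 and cv2.contourArea(q)>20:
            p=q[:,0].astype(float);d=np.c_[(p[:,0]-K[0,2])/K[0,0],(p[:,1]-K[1,2])/K[1,1],np.ones(len(p))]@T[:3,:3].T
            w=T[:3,3]+d*((0.060-T[2,3])/d[:,2])[:,None]
            print(" window",cv2.minAreaRect((w[:,:2]*1000).astype(np.float32)), "bbox",w.min(0)[:2],w.max(0)[:2])
if __name__=="__main__":
    for n in("top","side"):
        c=dict(np.load(n+"0.npz"));W=c["W"];fit(n,c,W)
        m=(W[...,0]>.43)&(W[...,0]<.5)&(abs(W[...,1])<.16)&(W[...,2]>.04)&(W[...,2]<.056)
        p=W[m];print(" panel top",len(p),p.mean(0),p.min(0),p.max(0),np.polyfit(p[:,1],p[:,0],1))
        m=(W[...,2]>.07)&(W[...,2]<.08)&(W[...,0]>.5)&(abs(W[...,1])<.21)
        print(" rim",cv2.minAreaRect((W[m][:,:2]*1000).astype(np.float32)))
        for nm,b,z in(("small",(.41,.445),(.088,.1)),("big",(.335,.38),(.115,.13))):
            m=(W[...,0]>b[0])&(W[...,0]<b[1])&(W[...,1]<-.3)&(W[...,1]>-.4)&(W[...,2]>z[0])&(W[...,2]<z[1])
            print(nm,m.sum(),W[m].mean(0),cv2.minAreaRect((W[m][:,:2]*1000).astype(np.float32)))
        m=(W[...,0]>.395)&(W[...,0]<.45)&(W[...,1]<-.3)&(W[...,1]>-.4)&(W[...,2]>.03)&(W[...,2]<.04)
        print("tube",m.sum(),W[m].mean(0))
E
python3 fit.py
```

```text
top z 0.06007738584971778 rect ((528.8458251953125, -11.557785034179688), (90.01593780517578, 320.2388916015625), 1.192026138305664)
 window ((496.4687194824219, 19.626686096191406), (12.869804382324219, 19.12968635559082), 1.1648170948028564) bbox [0.48988541 0.01006366] [0.50283742 0.02927669]
 window ((495.7610168457031, 105.28716278076172), (17.66172981262207, 9.300134658813477), 38.326786041259766) bbox [0.48621108 0.1010861 ] [0.5033004  0.11214233]
 window ((519.7906494140625, 18.00143051147461), (21.041725158691406, 27.40937042236328), 42.67632293701172) bbox [0.50288065 0.00198832] [0.53104232 0.02526169]
 window ((516.2095336914062, 128.8746795654297), (21.352222442626953, 15.135639190673828), 28.20684242248535) bbox [0.50501623 0.11891187] [0.52874618 0.13413018]
 window ((530.9808349609375, -136.96826171875), (15.20710563659668, 30.131847381591797), 1.1773350238800049) bbox [ 0.52333112 -0.15200886] [ 0.53863133 -0.12197265]
 window ((527.1887817382812, 103.40974426269531), (37.596073150634766, 20.12392234802246), 86.34956359863281) bbox [0.51647734 0.085108  ] [0.5377781
[... 1636 characters left out ...]
5625, 31.581300735473633), 1.3151743412017822) bbox [0.51820866 0.03277417] [0.55089672 0.06482288]
 panel top 329 [ 0.45942739 -0.03202835  0.04915562] [ 0.45235097 -0.14774409  0.04007958] [0.46549576 0.12258856 0.05257871] [-0.02043835  0.45877279]
 rim ((929.401611328125, 14.051422119140625), (722.8817749023438, 328.6579284667969), 4.996805667877197)
small 180 [ 0.42801469 -0.35002012  0.09295152] ((427.6866455078125, -348.50506591796875), (22.35405731201172, 23.741138458251953), 18.149028778076172)
big 280 [ 0.3592622  -0.34542823  0.11803603] ((358.9118347167969, -344.4673767089844), (29.2827091217041, 29.931598663330078), 60.7394905090332)
tube 91 [ 0.42797596 -0.35211852  0.03386003]
```

```bash
python3 -m crank '[[[-1,0,0,0,0,0,0.065],[-1,0,0,0,0,0,0.065],[-1,0,0,0,0,0,0.066],[-1,0.038,-0.079,0,0,0,0],[-1,0.038,-0.079,0,0,0,0],[-1,0.038,-0.079,0,0,0,0],[-1,0.038,-0.079,0,0,0,0],[-1,0.038,-0.079,0,0,0,0],[-1,0.038,-0.079,0,0,0,0],[-1,0.038,-0.079,0,0,0,0],[-1,0.038,-0.079,0,0,0,0],[-1,0.038,-0.079,0,0,0,0],[-1,0.038,-0.079,0,0,0,0],[-1,0.038,-0.079,0,0,0,0],[-1,0.038,-0.079,0,0,0,0],[-1,0.038,-0.079,0,0,0,0],[-1,0.038,-0.079,0,0,0,0],[-1,0.038,-0.079,0,0,0,0],[-1,0.038,-0.079,0,0,0,0]]]'
```

```text
time: 2.48
eef_pos: [0.4106, -0.0077, 0.2167]
orientation: [0.0, 1.0, 0.011, 0.0]
ft_force: [-0.3, -1.0, 1.0]
width: 0.008
gripper_force: 0.0
```

```bash
python3 -m crank '[[[-1,0,0,0.075,0,0,0],[-1,0,0,0.075,0,0,0],[-1,0,0,0.075,0,0,0],[-1,0,0,0.075,0,0,0],[-1,0,0,0.075,0,0,0],[-1,0,0,0.075,0,0,0],[-1,0.02,0,0,0,0,0],[-1,0.02,0,0,0,0,0],[-1,0.02,0,0,0,0,0],[-1,0.01,0,0,0,0,0],[-1,0.01,0,0,0,0,0],[-1,0.01,0,0,0,0,0],[-1,0,0,0,0,0,0]]]'
```

```text
time: 3.57
eef_pos: [0.4465, -0.0087, 0.0374]
orientation: [0.0, 1.0, 0.011, -0.0]
ft_force: [-3.1, 0.5, 3.3]
width: 0.004
gripper_force: 1.8
```

```bash
python3 -m crank '[[[-1,0.008,0,0,0,0,0],[-1,0.008,0,0,0,0,0],[-1,0.008,0,0,0,0,0],[-1,0.008,0,0,0,0,0],[-1,0,0,0,0,0,0]]]'; python3 -m crank '[[[-1,0.005,0,0,0,0,0],[-1,0.005,0,0,0,0,0],[-1,0,0,0,0,0,0]]]'
```

```text
time: 3.98
eef_pos: [0.4589, -0.0085, 0.0372]
orientation: [-0.0, 1.0, 0.011, -0.001]
ft_force: [-6.4, -1.1, 2.7]
width: 0.004
gripper_force: 3.0
time: 4.23
eef_pos: [0.4618, -0.0084, 0.0371]
orientation: [-0.0, 1.0, 0.011, -0.002]
ft_force: [-13.6, -0.6, 9.8]
width: 0.005
gripper_force: 6.8
```

```bash
python3 -m crank '[[[-1,0.005,0,0,0,0,0],[-1,0.005,0,0,0,0,0],[-1,0,0,0,0,0,0],[-1,0,0,0,0,0,0]]]'; python3 -m crank '[[[-1,0.004,0,0,0,0,0],[-1,0,0,0,0,0,0],[-1,0,0,0,0,0,0]]]'
python3 - <<'E'
from fit import *
c=cam("top");W=pts(c);m=(W[...,0]>.43)&(W[...,0]<.5)&(abs(W[...,1])<.16)&(W[...,2]>.042)&(W[...,2]<.056)
m&=abs(W[...,1]+.01)>.06
p=W[m];print(" panel top",len(p),p.mean(0),np.percentile(p[:,0],[2,10,50,90,98]),np.polyfit(p[:,1],p[:,0],1))
E
```

```text
time: 4.57
eef_pos: [0.462, -0.0083, 0.0368]
orientation: [-0.0, 1.0, 0.011, -0.006]
ft_force: [-44.9, -3.0, 35.7]
width: -0.0
gripper_force: 22.2
time: 4.82
eef_pos: [0.4621, -0.0082, 0.0367]
orientation: [-0.0, 1.0, 0.011, -0.008]
ft_force: [-55.5, -3.3, 45.3]
width: 0.008
gripper_force: 28.3
 panel top 150 [ 0.47702891 -0.00798563  0.0497381 ] [0.47020214 0.47088519 0.47681409 0.48162788 0.48921877] [-0.01754818  0.47688877]
```

```bash
python3 -m crank '[[[-1,-0.04,0,0,0,0,0],[-1,-0.03,0,0,0,0,0],[-1,0,0,-0.08,0,0,0],[-1,0,0,-0.08,0,0,0],[-1,0,0,-0.08,0,0,0],[-1,0,0,-0.08,0,0,0],[-1,0,0,-0.08,0,0,0],[-1,0.04,-0.035,0,0,0,0],[-1,0.04,-0.035,0,0,0,0],[-1,0.04,-0.035,0,0,0,0],[-1,0.04,-0.035,0,0,0,0],[-1,0,0,0,0,0,0],[-1,0,0,0,0,0,0]]]'
python3 - <<'E'
from fit import *
c=cam("wrist");W=pts(c);print(c["mount"],c["camera_matrix"]);save(c,"w1.png");np.savez("w1.npz",W=W,**c);fit("w",c,W)
E
```

```text
time: 5.95
eef_pos: [0.5036, 0.0489, 0.197]
orientation: [0.0, 1.0, 0.012, 0.0]
ft_force: [0.3, -0.5, -0.1]
width: 0.003
gripper_force: 0.0
[[ 2.90190350e-04 -9.69802913e-01 -2.43889782e-01  7.01543333e-02]
 [ 9.99998894e-01  6.37213820e-04 -1.34397508e-03  5.92620569e-04]
 [ 1.45880089e-03 -2.43889123e-01  9.69802025e-01 -1.68217683e-01]
 [ 0.00000000e+00  0.00000000e+00  0.00000000e+00  1.00000000e+00]] [[356.00870757   0.         324.82889041]
 [  0.         356.00870757 234.77096279]
 [  0.           0.           1.        ]]
w z 0.05979105875945129 rect ((527.9971313476562, -9.686904907226562), (90.04293823242188, 321.3143310546875), 1.3038469552993774)
 window ((532.1261596679688, 50.68378448486328), (29.326541900634766, 30.24970054626465), 1.3429365158081055) bbox [0.51713254 0.03562765] [0.54711688 0.06576979]
```

View pics/w1.png

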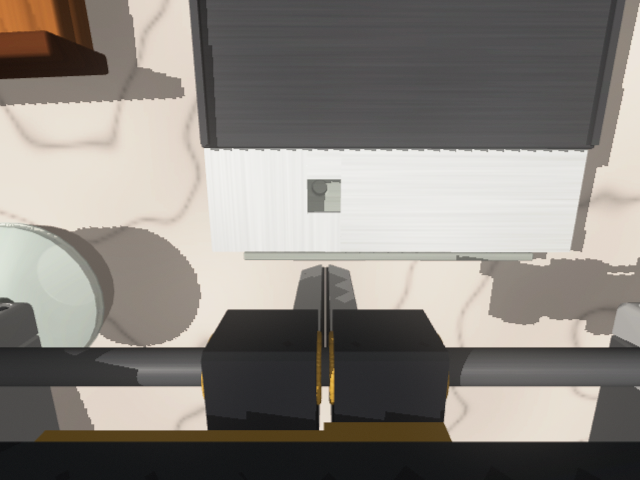

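The window is at (324,196), and the blind hole is faintly visible in the shadow at about (319,187). I'll enlarge it.

```bash
python3 - <<'E'
import cv2,numpy as np
a=cv2.imread("pics/w1.png")[170:222,296:352]
b=np.clip((a.astype(float)/255)**.6*255,0,255).astype(np.uint8)
cv2.imwrite("pics/w1c.png",cv2.resize(b,None,fx=10,fy=10,interpolation=cv2.INTER_NEAREST))
W=np.load("w1.npz")["W"];print(np.round(W[178:214:2,304:344:2,2]*1000).astype(int))
E
```

```text
[[                  59                   59                   59
                    61                   60                   60
                    59                   60                   60
                    60                   59                   60
                    60                   60                   60
                    59                   61                   60
                    62                   60]
 [                  61                   60                   44
                    45                   45                   45
                    44                   24                   25
                    44                   44                   44
                    46                   44                   45
                    46                   45                   44
                    53                   60]
 [                  59                   59                   45
                    45                   45                   25
                    27                   25                   25
                    26             
[... 6090 characters left out ...]
      45                   46
                    44                   45                   45
                    46                   45                   44
                    60                   60]
 [                  60                   59                   59
                    59                   59                   59
                    60                   62                   60
                    60                   62                   60
                    60                   60                   60
                    59                   59                   59
                    60                   60]]<stdin>:5: RuntimeWarning: invalid value encountered in cast
```

View pics/w1c.png

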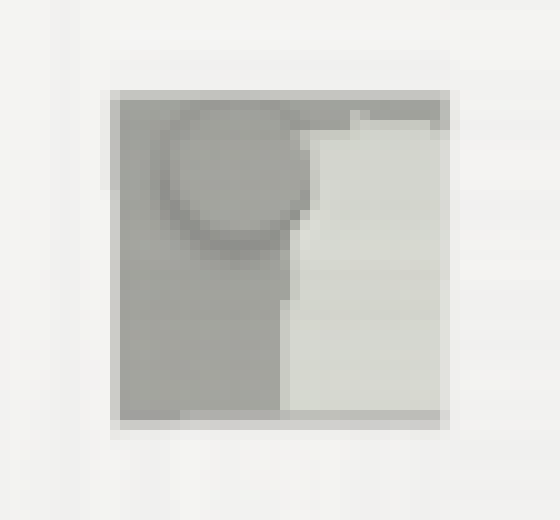

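The hole also shows clearly in the depth map (25 mm against 45 mm). I'll fit its circle and place it relative to the window.

```bash
cat > hole.py <<'E'
from h import *
from scipy.optimize import least_squares
def hole(c,W,xy=(.532,.0505)):
    near=np.hypot(W[...,0]-xy[0],W[...,1]-xy[1])<.03
    m=(near&(W[...,2]<.0415)&(W[...,2]>.018)).astype(np.uint8)
    k,l,s,_=cv2.connectedComponentsWithStats(m);m=(l==1+np.argmax(s[1:,4])).astype(np.uint8)
    K=c["camera_matrix"];T=c["cam_to_world"]
    q=max(cv2.findContours(m,0,cv2.CHAIN_APPROX_NONE)[0],key=len)[:,0].astype(float)
    q+=.5*(q-q.mean(0))/np.linalg.norm(q-q.mean(0),axis=1)[:,None]
    d=np.c_[(q[:,0]-K[0,2])/K[0,0],(q[:,1]-K[1,2])/K[1,1],np.ones(len(q))]@T[:3,:3].T
    w=(T[:3,3]+d*((.045-T[2,3])/d[:,2])[:,None])[:,:2]
    f=least_squares(lambda p:np.hypot(*(w-p).T)-.007,w.mean(0),loss="soft_l1",f_scale=.0005)
    f3=least_squares(lambda p:np.hypot(*(w-p[:2]).T)-p[2],[*w.mean(0),.007])
    print("hole",f.x,"free",f3.x,"resid",np.abs(f.fun).max())
if __name__=="__main__":
    c=dict(np.load("w1.npz"));hole(c,c["W"])
E
python3 hole.py
```

```text
hole [0.53722991 0.05480742] free [0.53722768 0.05480737 0.00685851] resid 0.0004962901861358436
```

```bash
python3 -m crank '[[[1,-0.0224,0.076,0,0,0,0],[1,-0.0224,0.076,0,0,0,0],[1,-0.0224,0.076,0,0,0,0],[1,-0.0224,0.076,0,0,0,0],[1,-0.0224,0.076,0,0,0,0],[1,-0.0224,0.076,0,0,0,0],[1,-0.0224,0.076,0,0,0,0],[1,-0.0224,0.076,0,0,0,0],[1,-0.0224,0.076,0,0,0,0],[1,-0.0224,0.076,0,0,0,0],[1,-0.0224,0.076,0,0,0,0],[1,-0.0224,0.076,0,0,0,0],[1,-0.0224,0.076,0,0,0,0],[1,0,0,0,0,0,0],[1,0,0,0,0,0,0]]]'
python3 - <<'E'
from h import *
c=cam("wrist");W=pts(c);save(c,"w2.png");np.savez("w2.npz",W=W,**c)
m=(W[...,0]>.4)&(W[...,0]<.46)&(W[...,1]<-.32)&(W[...,1]>-.38)&(W[...,2]>.091)&(W[...,2]<.1)
p=W[m];print(m.sum(),p.mean(0),cv2.minEnclosingCircle((p[:,:2]*1000).astype(np.float32)))
for r in bot.find_in("wrist","pin_head"):print(r)
print(bot.get_state()["eef_pos"])
E
```

```text
time: 7.25
eef_pos: [0.3943, -0.3502, 0.1967]
orientation: [0.0, 1.0, 0.009, 0.0]
ft_force: [0.2, -0.2, 0.0]
width: 0.996
gripper_force: 0.0
724 [ 0.42525    -0.34789802  0.09373739] ((424.97662353515625, -347.9412841796875), 11.87865924835205)
{'extent': [321.7, 196.8, 36.0, 36.8], 'score': 0.98}
{'extent': [315.4, 276.6, 41.5, 68.4], 'score': 0.96}
[ 0.39518379 -0.3487154   0.19676216]
```

View pics/w2.png

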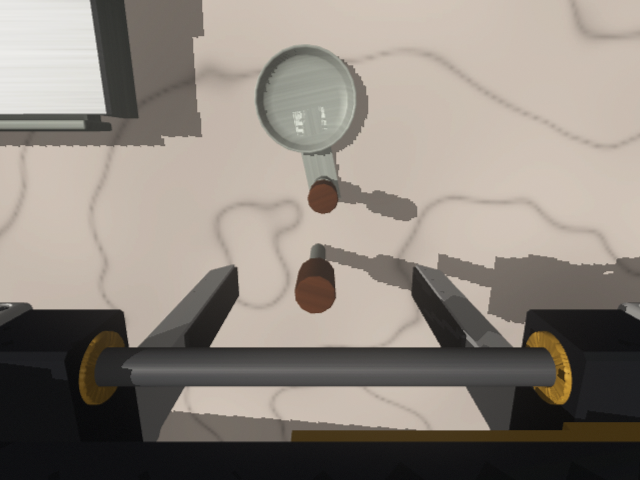

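The small pin's head is at (322,197), centred ahead of the tool. I'll move over it, go down and close the gripper.

```bash
python3 -m crank '[[[1,0.038,-0.001,0,0,0,0],[1,0.037,-0.001,0,0,0,0],[1,0,0,0.08,0,0,0],[1,0,0,0.08,0,0,0],[1,0,0,0.08,0,0,0],[1,0,0,0.04,0,0,0],[1,0,0,0.04,0,0,0],[1,0,0,0,0,0,0],[-1,0,0,0,0,0,0],[-1,0,0,0,0,0,0],[-1,0,0,0,0,0,0],[-1,0,0,0,0,0,0],[-1,0,0,0,0,0,0],[-1,0,0,0,0,0,0],[-1,0,0,0,0,0,0],[-1,0,0,0,0,0,0],[-1,0,0,0,0,0,0],[-1,0,0,0,0,0,0]]]'
```

```text
time: 8.85
eef_pos: [0.4255, -0.3477, 0.0684]
orientation: [-0.0, 1.0, 0.011, -0.0]
ft_force: [-0.2, -0.2, -0.7]
width: 0.326
gripper_force: 0.0
```

```bash
python3 -m crank '[[[-1,0,0,0,0,0,0],[-1,0,0,0,0,0,0],[-1,0,0,0,0,0,0],[-1,0,0,0,0,0,0],[-1,0,0,0,0,0,0]]]'
```

```text
time: 9.27
eef_pos: [0.4255, -0.3477, 0.0684]
orientation: [-0.0, 1.0, 0.011, -0.0]
ft_force: [-0.0, 0.2, -0.4]
width: 0.246
gripper_force: 30.0
```

```bash
python3 -m crank '[[[-1,0,0,-0.03,0,0,0],[-1,0,0,-0.05,0,0,0],[-1,0,0,-0.08,0,0,0],[-1,0,0,-0.08,0,0,0],[-1,0,0,-0.08,0,0,0],[-1,0.0216,-0.0714,0,0,0,0],[-1,0.0216,-0.0714,0,0,0,0],[-1,0.0216,-0.0714,0,0,0,0],[-1,0.0216,-0.0714,0,0,0,0],[-1,0.0216,-0.0714,0,0,0,0],[-1,0.0216,-0.0714,0,0,0,0],[-1,0.0216,-0.0714,0,0,0,0],[-1,0.0216,-0.0714,0,0,0,0],[-1,0.0216,-0.0714,0,0,0,0],[-1,0.0216,-0.0714,0,0,0,0],[-1,0.0216,-0.0714,0,0,0,0],[-1,0.0216,-0.0714,0,0,0,0],[-1,0.0216,-0.0714,0,0,0,0],[-1,0.0216,-0.0714,0,0,0,0],[-1,0,0,0,0,0,0]]]'
python3 -m crank '[[[-1,0,0,0,0,0,0],[-1,0,0,0,0,0,0]]]'
python3 - <<'E'
from h import *
c=cam("wrist");W=pts(c);save(c,"w3.png");np.savez("w3.npz",W=W,**c)
s=bot.get_state();e=s["eef_pos"];print(e)
near=np.hypot(W[...,0]-e[0],W[...,1]-e[1])<.03
for a,b in((.136,.145),(.145,.155),(.155,.165),(.165,.175),(.176,.19)):
    m=near&(W[...,2]>a)&(W[...,2]<b);p=W[m]
    if m.sum()>5: print(a,m.sum(),p.mean(0),p.min(0),p.max(0))
for n in("top","side"):
    c=cam(n);print(n)
    for r in bot.silhouettes(n,"pin")[:3]:print(r["score"],np.nanmedian(pts(c)[r["region"]],0))
save(c,"s3.png")
E
```

```text
time: 10.93
eef_pos: [0.5382, 0.0587, 0.1972]
orientation: [-0.0, 1.0, 0.013, 0.0]
ft_force: [0.3, -0.5, -0.9]
width: 0.249
gripper_force: 30.0
time: 11.1
eef_pos: [0.5375, 0.0544, 0.1969]
orientation: [0.0, 1.0, 0.011, 0.0]
ft_force: [0.5, -0.1, -1.1]
width: 0.25
gripper_force: 30.0
[0.53746616 0.05400317 0.19687019]
0.136 64 [0.54151766 0.05440819 0.14087293] [0.53768148 0.04865598 0.13602043] [0.54298255 0.05999973 0.14491128]
0.145 82 [0.54141557 0.05423596 0.15023541] [0.53679545 0.04826082 0.14518865] [0.54299883 0.05978321 0.15499605]
0.155 92 [0.54149859 0.05438637 0.16010438] [0.53699433 0.04841024 0.15503763] [0.5431143  0.0601648  0.16496878]
0.165 52 [0.54205257 0.05421172 0.16808708] [0.53996443 0.04930104 0.16528676] [0.54289242 0.0592891  0.1726546 ]
0.176 94 [0.54559249 0.05432591 0.18868688] [0.53886423 0.03699317 0.18565386] [0.54854297 0.07334561 0.18998231]
top
0.92 [ 0.35681624 -0.33924156  0.11679124]
side
0.69 [ 0.36079201 -0.35058287  0.09375806]
```

View pics/w3.png

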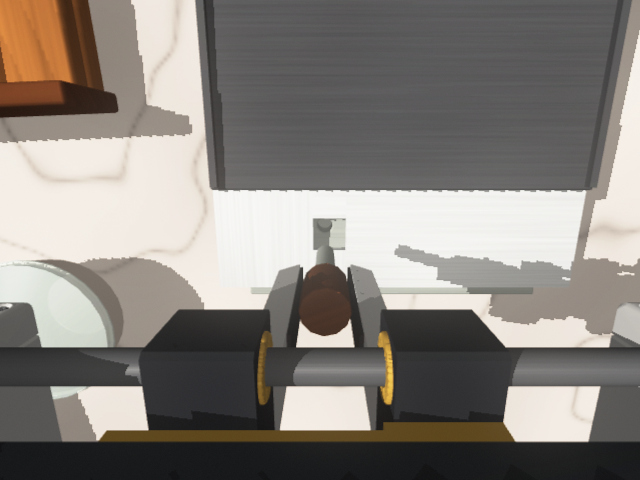

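The pin is held upright. Its foot is at about (325,250) in front of the hole, which shows at (325,226). I'll refit the hole from this view.

```bash
python3 - <<'E'
from hole import *
from fit import fit
c=dict(np.load("w3.npz"));hole(c,c["W"])
E
```

```text
hole [0.53727588 0.05482426] free [0.53727987 0.05481049 0.00667569] resid 0.0008739875590399616
```

```bash
python3 -m crank '[[[-1,0.0008,-0.0015,0,0,0,0],[-1,0,0,0.06,0,0,0],[-1,0,0,0.06,0,0,0],[-1,0,0,0.05,0,0,0],[-1,0,0,0.02,0,0,0],[-1,0,0,0.0125,0,0,0],[-1,0,0,0,0,0,0],[-1,0,0,0,0,0,0]]]'; python3 -m crank '[[[-1,0,0,0.005,0,0,0],[-1,0,0,0.005,0,0,0],[-1,0,0,0,0,0,0]]]';  python3 -m crank '[[[-1,0,0,0.004,0,0,0],[-1,0,0,0.004,0,0,0],[-1,0,0,0,0,0,0]]]'
```

```text
time: 12.02
eef_pos: [0.5385, 0.0553, 0.1164]
orientation: [-0.0, 1.0, 0.011, 0.001]
ft_force: [-0.7, 0.3, 0.0]
width: 0.251
gripper_force: 30.0
time: 12.27
eef_pos: [0.5381, 0.0553, 0.1116]
orientation: [-0.0, 1.0, 0.011, 0.0]
ft_force: [-1.0, -0.3, -0.7]
width: 0.251
gripper_force: 30.0
time: 12.52
eef_pos: [0.5379, 0.0553, 0.108]
orientation: [0.0, 1.0, 0.011, -0.0]
ft_force: [-0.1, 0.5, -0.5]
width: 0.25
gripper_force: 30.0
```

```bash
python3 -m crank '[[[-1,0,0,0.004,0,0,0],[-1,0,0,0.004,0,0,0],[-1,0,0,0,0,0,0]]]';  python3 -m crank '[[[-1,0,0,0.005,0,0,0],[-1,0,0,0.005,0,0,0],[-1,0,0,0.005,0,0,0],[-1,0,0,0,0,0,0],[-1,0,0,0,0,0,0]]]'
```

```text
time: 12.77
eef_pos: [0.5378, 0.0553, 0.1047]
orientation: [0.0, 1.0, 0.011, -0.0]
ft_force: [0.7, 1.0, -1.3]
width: 0.25
gripper_force: 30.0
time: 13.18
eef_pos: [0.5379, 0.0553, 0.0989]
orientation: [-0.0, 1.0, 0.011, -0.0]
ft_force: [0.1, -1.0, -0.4]
width: 0.251
gripper_force: 30.0
```

The pin is in the hole with no contact force, so I'll continue down.

```bash
python3 -m crank '[[[-1,0,0,0.005,0,0,0],[-1,0,0,0.005,0,0,0],[-1,0,0,0.005,0,0,0],[-1,0,0,0,0,0,0],[-1,0,0,0,0,0,0]]]';python3 -m crank '[[[-1,0,0,0.003,0,0,0],[-1,0,0,0.003,0,0,0],[-1,0,0,0,0,0,0],[-1,0,0,0,0,0,0],[-1,0,0,0,0,0,0]]]'
```

```text
time: 13.6
eef_pos: [0.5379, 0.0553, 0.0929]
orientation: [-0.0, 1.0, 0.011, -0.0]
ft_force: [0.2, 0.1, 0.0]
width: 0.246
gripper_force: 30.0
time: 14.02
eef_pos: [0.538, 0.0553, 0.0907]
orientation: [-0.0, 1.0, 0.011, 0.0]
ft_force: [0.0, 0.4, -1.0]
width: 0.248
gripper_force: 30.0
```

```bash
python3 -m crank '[[[0,0,0,0,0,0,0],[0,0,0,0,0,0,0],[0,0,0,0,0,0,0],[0,0,0,0,0,0,0],[0,0,0,0,0,0,0],[0,0,0,0,0,0,0],[0,0,0,0,0,0,0],[0,0,0,0,0,0,0],[0,0,0,-0.02,0,0,0],[0,0,0,-0.05,0,0,0],[0,0,0,-0.08,0,0,0],[0,0,0,-0.08,0,0,0],[0,0,0,-0.04,0,0,0],[0,-0.05,0,0,0,0,0],[0,-0.05,0,0,0,0,0],[0,0,0,0,0,0,0],[0,0,0,0,0,0,0],[0,0,0,0,0,0,0]]]'
python3 - <<'E'
from h import *
c=cam("wrist");W=pts(c);save(c,"w4.png")
near=np.hypot(W[...,0]-.5375,W[...,1]-.055)<.025
m=near&(W[...,2]>.085);p=W[m];q=p[p[:,2]>.108];print(p[:,2].max(),np.median(q,0),cv2.minEnclosingCircle((q[:,:2]*1000).astype(np.float32)))
s=near&(W[...,2]>.062)&(W[...,2]<.078);print(W[s].mean(0),W[s].max(0))
m=(W[...,0]>.43)&(W[...,0]<.5)&(abs(W[...,1])<.16)&(W[...,2]>.046)&(W[...,2]<.056);print("panel",np.nanpercentile(W[m][:,0],[2,50,98]))
E
```

```text
time: 15.52
eef_pos: [0.4985, 0.0544, 0.1992]
orientation: [-0.0, 1.0, 0.011, 0.0]
ft_force: [-0.2, 0.3, 0.9]
width: 0.503
gripper_force: 0.0
0.3266734776544165 [0.52125751 0.05469763 0.31315366] ((527.953125, 55.41178894042969), 23.050634384155273)
[0.5480436  0.06203199 0.0621103 ] [0.55510252 0.07376097 0.06219573]
panel [0.47070724 0.47590107 0.48124273]
```

View pics/w4.png

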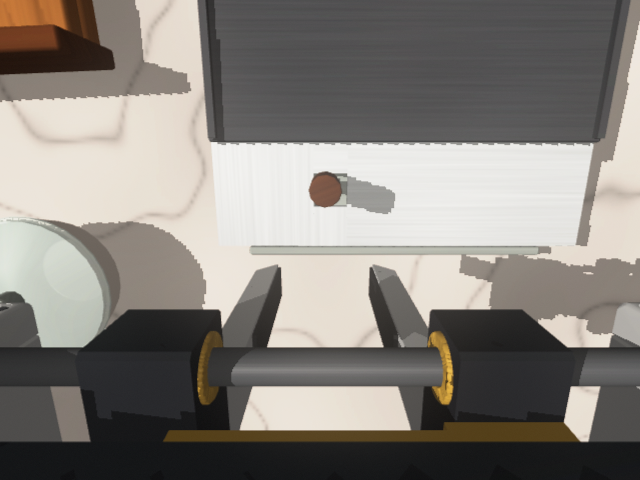

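The pin's head is upright in the window at (325,190) and the tray is home. I'll check the height of its top, then hand in if it passes.

```bash
python3 - <<'E'
from h import *
c=cam("wrist");W=pts(c)
p=W[(np.hypot(W[...,0]-.5375,W[...,1]-.055)<.02)&(W[...,2]>.105)&(W[...,2]<.13)]
z=np.median(p[:,2]);print(len(p),z,p[:,:2].mean(0))
if len(p)>100 and abs(z-.115)<.0025: print(bot.finish_job())
E
```

```text
865 0.11476671744614819 [0.53799603 0.0552617 ]
the job is handed in; nothing more can be done
None
```

The tray is pushed home, and the smaller pin stands upright and released in the tray's blind hole, its head measured at 115 mm, the height of a fully seated pin. I handed the job in at about 16 s of the 72 s; the hand-in gave no verdict, and I did not re-measure the bowl, press or whisk.

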